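Shake the battery out of the collection box

ROBOT

A 6-joint arm with a two-finger parallel gripper is mounted at the origin on a cart in front of the work surface, level with it; the furniture and walls round the work are solid. World frame = base frame: x ahead of the robot, y to its left, z up, the work surface at z = 0. Lengths are in mm, angles in rad, forces in N, time in s.
With the tool pointing down it reaches from about 300 to 775 mm from the base axis. Payload 14.6 kg.
Tool frame: the origin (TCP) lies at the centre of the arm's flange, where the gripper is bolted on; the fingertips stand 199 mm ahead of it and the grasp point (between the pads) lies 180 mm ahead of it; z points along the fingers, y is the line along which they close (so a half turn about z gives the same grasp; the last joint's range is limited). The gripper opens to 94 mm and grips with 3 to 60 N. Pads are 16 mm wide; open, the fingers measure 119 mm over their backs; the gripper's body (75 mm by 177 mm) begins 78 mm behind the grasp point.
Start: joints at [-1.335, 0.3, 1.521, -0, 1.321, -0.067], TCP at [164, -524.971, 404.646] pointing down, gripper open.
Joint ranges: [-3.03, 3.03], [-0.79, 2.21], [0.23, 2.52], [-1.04, 4.18], [0, 3.07], [-2.55, 2.55]. Speed limits (rad/s): [2.22, 2.22, 2.57, 3.14, 3.14, 3.14].

INTERFACE

Orientations are given as [roll, pitch, yaw] about the fixed x, y, z axes, in that order (R = Rz(yaw) Ry(pitch) Rx(roll)).
In Python, from cell import manip, optics, workorder gives the robot as it stands.
- The arm moves only by the tool step_arm, never from a script. Its argument "increments" is a list that holds one entry, the list of rows, each a list of 7 numbers: the turn, a rotation vector about the tool's x, y, z as a fraction of full scale, then the shift along the tool's x, y, z as a fraction of full scale, then the closure, from -1 (fully open) to 1 (shut). In form: [[[wx, wy, wz, tx, ty, tz, fingers], ...]]. A call has 1 to 5 rows; each row shifts and turns the commanded pose from where the row before left it, along the tool's axes as they then stand; what a row does not reach is not made up. Full scale, the value 1, is 40 mm for a shift and 45 degrees for a turn. A row lasts 1/10 s, in which the tool goes at most 50 mm and 8.59 degrees, less where a joint would pass 70% of its speed; a pose out of reach is approached as far as the arm can. A call with a number of a shift or a turn outside -1 to 1 is refused whole. A call with a gripper value outside its range is refused whole. The fingers move at their own pace and stop on an object; "newtons" is the grip in N (left out, the last holds). Time passes only in rows, so rows that do not move let the fingers close. It gives the time, the measured TCP pose, the force, the opening and the grip force at its end, in the units of the state.
- manip.read_state(): the state, without advancing time (a new reading comes with each control period).
- optics.camera(name): name is "scene" or "top"; returns a dict with "frame" (420x560x3 uint8, red, green, blue), "range_z" (420x560 float32, mm along the optical axis (not along the pixel's ray), 0 where there is no reading), "mtx" (3x3 intrinsics, pixels), "cam_to_world" (4x4, takes a point from camera to world coordinates). Camera axes: x right, y down, z forward; pixel columns grow to the right and rows downward; lengths in mm; the calibration is good to about 2 mm. A picture is of the moment at which its call begins.
- workorder.sign_off(): hands the job in; it is judged then, once.
The state is a dict: "clock": time; "joints": joint angles; "qd": joint speeds; "effort": joint torques, N m; "eef_pos": TCP position; "eef_rot": TCP orientation; "wrist_force": force on the tool from outside, world axes, zero at the start; "moment": the same for the moment, N m; "finger_gap": finger opening in mm; "finger_force": force on a finger pad.
Only numpy, scipy, OpenCV 4.12 (cv2) and the standard library are available. Lean on these libraries where they do the work, as an engineer would, in place of code of your own. Each camera call takes 0.05 s, during which the arm holds its last target. There are 200 camera calls.

TASK

A battery was dropped into the green collection box, which stands upside down on the desk with its slot underneath. Pick the green box up as it stands, carry it gently to hold it over the blue tray and shake it until the battery falls out through the slot into the tray. Then set the box back down on the desk beside the tray, slot side down as before, with the battery left in the tray; leave the orange box alone.

Things in the scene. Friction and masses are not known exactly. Their poses are not given: they have to be found in the camera images.
- green_box_centre (a point): Clear plastic box, green slotted lid and green base, standing upside down (lid at the bottom, small black feet on top). 118 (its x) x 64 (its y) x 90 mm high, 93 over the feet, 0.2 kg, walls 4, inside 110 x 56 x 82 mm. The point is its centre, 45 mm above its lower face; z up. Grip it from above across the 64 mm width (along y), 45 to 80 mm above its lower face.
- green_box_slot (a point): Middle of the box's only opening: a slot through the middle of the 4 mm thick flat lower face, 26 mm wide (box x) and 56 mm long (box y, right across the inside), with a lip 1.5 mm high and 3 mm wide inside along each long edge. Same axes as the box. The battery drops through when it gets over the slot and lines up with it.
- orange_box_centre (a point): Clear plastic collection box of the same shape and size with orange lid and base, also upside down, empty. The point is its centre, 45 mm above its lower face. Not to be moved.
- battery_centre (a point): Centre of a short round black and copper battery, 17 mm diameter, 34 mm long (its y), 24 g. It starts inside the green box on the lower face near the +x end (seen through the clear walls), parallel to the slot or up to 35 degrees askew. It stays put in gentle carrying; brisk strokes along box x (30 mm to each side at 0.35 m/s), or tilts of over 15 degrees, roll it to and fro. It may take several strokes.
- tray: Flat blue open tray on the desk, 150 (x) x 250 (y) x 30 mm high outside, walls and floor 4 mm, 0.6 kg, loose. Origin at the centre of its underside, z up.
Things that resemble listed ones, but are neither listed nor needed, are in the scene too. Leave any purple or red look-alike of the part that bears green_box_centre alone.

How it is judged (in metres and radians):
On the way:
1. the battery has dropped into the tray out of the green box held above the tray (x of battery_centre in the frame of tray between -0.075 and 0.075 m and y of battery_centre in the frame of tray between -0.125 and 0.125 m and z of battery_centre in the frame of tray below 0.028 m and height (world z) of green_box_centre above 0.075 m and horizontal distance between green_box_centre and tray below 0.17 m), for 0.2 s.
At the end, for the whole second after the job is handed in: The battery lies in the tray (inside its outline, centre under 28 mm above its underside); the tray stands flat on the desk; the green box stands on the desk, slot side down (centre 37 to 53 mm up, tilted under 8 degrees), its centre more than 100 mm from the tray's centre (x of battery_centre in the frame of tray between -0.075 and 0.075 m and y of battery_centre in the frame of tray between -0.125 and 0.125 m and z of battery_centre in the frame of tray below 0.028 m and height (world z) of green_box_centre between 0.037 and 0.053 m and angle between green_box_centre's own z axis and vertical below 0.15 rad and horizontal distance between green_box_centre and tray above 0.1 m and height (world z) of tray below 0.01 m and angle between tray's own z axis and vertical below 0.1 rad); the robot touches nothing.
It fails at once if the orange box is moved by more than 20 mm (distance of orange_box_centre from where it was at the start of the episode above 0.02 m).
It also fails if it takes over 48 s, if anything falls off the work surface, if the arm or the gripper's body presses on something with over 40 N, if the wrist force passes 120 N, or if a joint passes its speed limit or range.

## Working session

There is one attempt and no reset: what is moved stays moved. The work goes in short steps, Python scripts to look and compute and a tool call to move; the robot and the scene stay as the last step left them, time stands still between calls to the robot, and variables do not carry over. Pictures are saved under pics/ and viewed, at most 10 in all, crops included, and the job is handed in when it is done.

Besides the shell and the picture viewer there is one more tool, called after "Request:" by a JSON object that holds its "op" and its "data", one argument or row to a line. step_arm: Moves the arm, as the interface text tells. Its arguments: {"type":"object","properties":{"increments":{"type":"array","items":{"type":"array","items":{"type":"array","items":{"type":"number"}}}},"newtons":{"type":"number"}},"required":["increments"]}

```bash
mkdir -p pics
python3 - <<'E'
from cell import manip, optics
import cv2,numpy as np,pickle
d={}
for n in("scene","top"):
    c=optics.camera(n);d[n]=c;cv2.imwrite(f"pics/{n}0.png",c["frame"][:,:,::-1])
    print(n,c["mtx"],c["cam_to_world"].round(3))
pickle.dump(d,open("c0.pkl","wb"));print(manip.read_state())
E
```

```text
scene [[510.28838064   0.         286.91461423]
 [  0.         510.28838064 212.04852814]
 [  0.           0.           1.        ]] [[ 7.570000e-01 -2.700000e-01  5.960000e-01 -3.769720e+02]
 [-6.540000e-01 -3.150000e-01  6.880000e-01 -1.393591e+03]
 [ 2.000000e-03 -9.100000e-01 -4.150000e-01  7.161180e+02]
 [ 0.000000e+00  0.000000e+00  0.000000e+00  1.000000e+00]]
top [[440.31215643   0.         276.44524544]
 [  0.         440.31215643 206.38051292]
 [  0.           0.           1.        ]] [[-2.800000e-02 -9.830000e-01  1.820000e-01  3.366410e+02]
 [-1.000000e+00  2.600000e-02 -1.100000e-02 -3.091540e+02]
 [ 6.000000e-03 -1.820000e-01 -9.830000e-01  1.225709e+03]
 [ 0.000000e+00  0.000000e+00  0.000000e+00  1.000000e+00]]
{'clock': 0.1, 'joints': array([-1.33459692e+00,  3.00406486e-01,  1.52148519e+00, -6.39103724e-06,
        1.32067456e+00, -6.65829184e-02]), 'qd': array([ 0.00088687, -0.00324115, -0.00228199, -0.00096224, -0.00046666,
        0.00041335]), 'effort': array([ 1.16204894e-03, -5.32641149e+01, -3.53284550e+01,  7.09366612e-02,
        2.34847638e-02, -6.78352649e-05]), 'eef_pos': array([ 163.99813045, -524.9581125 ,  404.16223636]), 'eef_rot': array([-3.14062082e+00, -5.85988112e-05,  3.02783887e-01]), 'wrist_force': array([-0.51164875,  0.35134549,  1.25694977]), 'moment': array([-0.00766956,  0.05500148, -0.01757376]), 'finger_force': 0.0, 'finger_gap': 94.22048620892656}
```

View pics/top0.png

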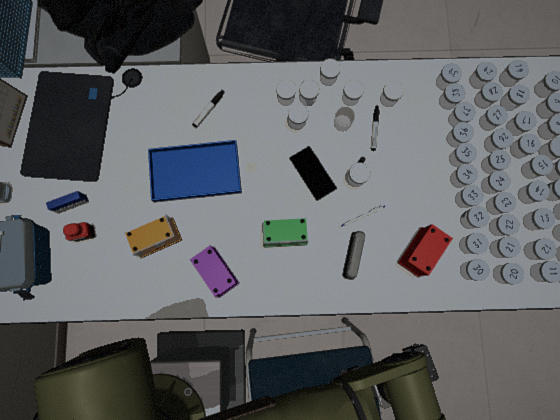

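View pics/scene0.png

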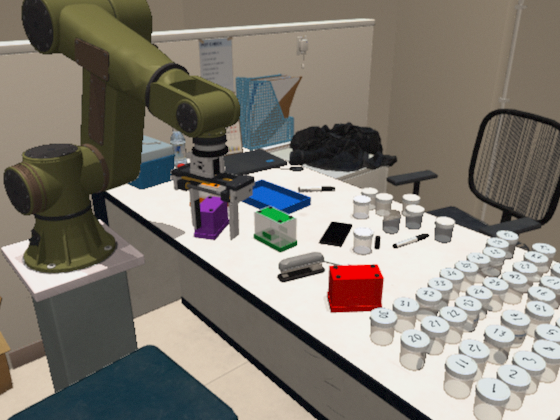

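The top view shows boxes at green (285,233), orange (153,236), purple (215,271) and red (425,250), with the tray at (195,170). Only the green one has a green lid and base with clear walls, seen in the scene view at (275,228). I'll confirm that in a crop and measure it.

```bash
cat > h.py <<'E'
import numpy as np,cv2
def ray(c,uv,z):
    uv=np.atleast_2d(np.float64(uv));K=c["mtx"];T=c["cam_to_world"]
    d=np.c_[(uv-K[[0,1],2])/K[0,0],np.ones(len(uv))]@T[:3,:3].T
    return T[:3,3]+d*((z-T[2,3])/d[:,2])[:,None]
def proj(c,P):
    T=np.linalg.inv(c["cam_to_world"]);p=T[:3,:3]@np.asarray(P,float)+T[:3,3]
    return (c["mtx"]@p)[:2]/p[2]
def rect(c,lo,hi,z):
    m=cv2.inRange(cv2.cvtColor(c["frame"],cv2.COLOR_RGB2HSV),lo,hi)
    k=max(cv2.findContours(m,0,cv2.CHAIN_APPROX_NONE)[0],key=cv2.contourArea)
    return cv2.minAreaRect(ray(c,k[:,0]+0.0,z)[:,:2].astype(np.float32))
E
python3 - <<'E'
from h import *
import pickle
d=pickle.load(open("c0.pkl","rb"));t=d["top"];s=d["scene"]
print("green",rect(t,(45,120,60),(75,255,255),90))
print("orange",rect(t,(10,140,80),(25,255,255),90))
print("tray",rect(t,(105,150,60),(125,255,255),30))
a=cv2.resize(s["frame"][195:260,180:310],None,fx=6,fy=6,interpolation=2)
b=cv2.resize(t["frame"][200:300,115:330],None,fx=3.6,fy=3.6,interpolation=2)[:200,:780]
b=cv2.copyMakeBorder(b,0,0,0,780-b.shape[1],0)
cv2.imwrite("pics/crop.png",np.vstack([a,b])[:,:,::-1])
E
```

```text
green ((484.9691162109375, -342.8377380371094), (52.55234909057617, 106.71651458740234), 1.6484142541885376)
orange ((483.1485290527344, 11.113975524902344), (53.37067794799805, 107.47631072998047), 22.84978485107422)
tray ((668.76708984375, -94.50184631347656), (148.20806884765625, 247.33151245117188), 4.665276527404785)
```

View pics/crop.png

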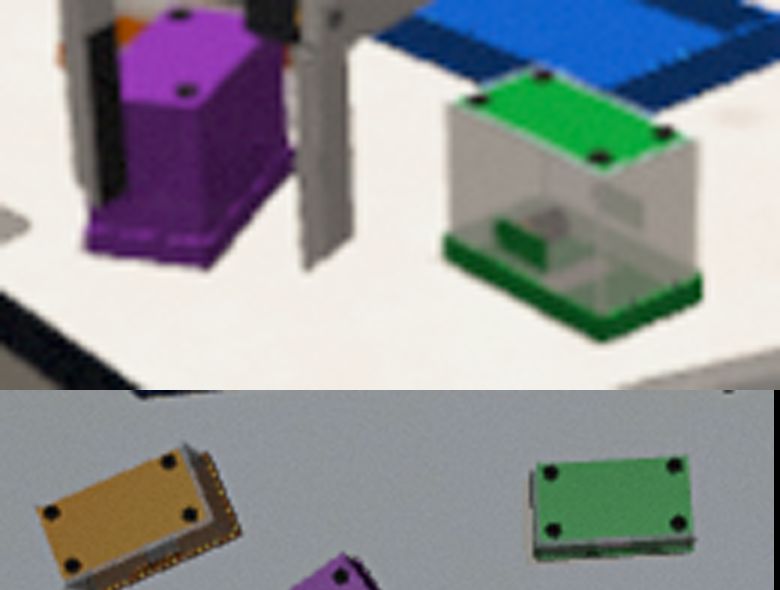

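Confirmed: green has clear walls, purple is opaque. A dark/copper object is visible inside towards the left (+y world) end, near crop pixel (530,240). So box x points along world +y, and I grip along world x with tool yaw of about 91.65°. First I'll turn, then shift.

Request:
{"op": "step_arm", "data": {
  "increments": [
    [[0,0,-0.1835,0,0,0,-1],[0,0,-0.1835,0,0,0,-1],[0,0,-0.1835,0,0,0,-1],[0,0,-0.1835,0,0,0,-1],[0,0,-0.1835,0,0,0,-1]]
  ],
  "newtons": 30
}}

```text
clock: 0.6
eef_pos: [164.0, -525.0, 404.3]
eef_rot: [-3.141, -0.001, 1.029]
wrist_force: [1.0, 0.5, 0.1]
finger_gap: 93.9
finger_force: 0.0
```

Request:
{"op": "step_arm", "data": {
  "increments": [
    [[0,0,-0.1835,0,0,0,-1],[0,0,-0.1835,0,0,0,-1],[0,0,-0.1835,0,0,0,-1],[0,0,-0.1835,0,0,0,-1]]
  ]
}}

```text
clock: 1.0
eef_pos: [164.0, -525.0, 404.3]
eef_rot: [-3.141, -0.001, 1.606]
wrist_force: [-0.4, 0.8, -0.1]
finger_gap: 94.0
finger_force: 0.0
```

Request:
{"op": "step_arm", "data": {
  "increments": [
    [[0,0,0,0.432,0.815,0,-1],[0,0,0,0.432,0.815,0,-1],[0,0,0,0.432,0.815,0,-1],[0,0,0,0.432,0.815,0,-1],[0,0,0,0.432,0.815,0,-1]]
  ]
}}

```text
clock: 1.5
eef_pos: [325.6, -432.9, 404.4]
eef_rot: [-3.141, -0.0, 1.6]
wrist_force: [-0.5, -0.1, -0.1]
finger_gap: 94.0
finger_force: 0.0
```

Request:
{"op": "step_arm", "data": {
  "increments": [
    [[0,0,0,0.432,0.815,0,-1],[0,0,0,0.432,0.815,0,-1],[0,0,0,0.432,0.815,0,-1],[0,0,0,0.432,0.815,0,-1],[0,0,0,0.432,0.815,0,-1]]
  ]
}}

```text
clock: 2.0
eef_pos: [486.1, -341.8, 404.4]
eef_rot: [-3.141, -0.0, 1.6]
wrist_force: [-0.2, -0.1, 0.8]
finger_gap: 94.4
finger_force: 0.0
```

Request:
{"op": "step_arm", "data": {
  "increments": [
    [[0,0,0,0,0,0,-1],[0,0,0,0,0,0,-1]]
  ]
}}

```text
clock: 2.2
eef_pos: [485.1, -342.4, 404.0]
eef_rot: [-3.141, -0.001, 1.601]
wrist_force: [-0.2, -0.7, -0.4]
finger_gap: 94.2
finger_force: 0.0
```

Request:
{"op": "step_arm", "data": {
  "increments": [
    [[0,0,0,0,0,0.8,-1],[0,0,0,0,0,0.8,-1],[0,0,0,0,0,0.8,-1],[0,0,0,0,0,0.8,-1],[0,0,0,0,0,0.7,-1]]
  ]
}}

```text
clock: 2.7
eef_pos: [483.6, -343.5, 247.1]
eef_rot: [-3.141, -0.0, 1.598]
wrist_force: [-0.0, -0.4, -0.0]
finger_gap: 94.4
finger_force: 0.0
```

Request:
{"op": "step_arm", "data": {
  "increments": [
    [[0,0,0,0,0,0,1],[0,0,0,0,0,0,1],[0,0,0,0,0,0,1],[0,0,0,0,0,0,1],[0,0,0,0,0,0,1]]
  ]
}}

```text
clock: 3.2
eef_pos: [484.9, -343.0, 250.2]
eef_rot: [3.14, 0.002, 1.6]
wrist_force: [-1.4, 0.8, 6.7]
finger_gap: 63.8
finger_force: 30.0
```

Request:
{"op": "step_arm", "data": {
  "increments": [
    [[0,0,0,0,0,-0.12,1],[0,0,0,0,0,-0.35,1],[0,0,0,0,0,-0.5,1],[0,0,0,0,0,-0.4,1],[0,0,0,0,0,-0.15,1]]
  ]
}}

```text
clock: 3.7
eef_pos: [485.0, -342.8, 312.1]
eef_rot: [3.139, 0.002, 1.6]
wrist_force: [0.2, 0.8, -1.3]
finger_gap: 63.7
finger_force: 30.0
```

Request:
{"op": "step_arm", "data": {
  "increments": [
    [[0,0,0,0.089,0.07,0,1],[0,0,0,0.179,0.141,0,1],[0,0,0,0.268,0.211,0,1],[0,0,0,0.358,0.281,0,1],[0,0,0,0.358,0.281,0,1]]
  ]
}}

```text
clock: 4.2
eef_pos: [523.6, -290.1, 308.7]
eef_rot: [-3.141, -0.001, 1.6]
wrist_force: [0.6, 0.0, -1.8]
finger_gap: 63.8
finger_force: 30.0
```

Request:
{"op": "step_arm", "data": {
  "increments": [
    [[0,0,0,0.358,0.281,0,1],[0,0,0,0.358,0.281,0,1],[0,0,0,0.358,0.281,0,1],[0,0,0,0.358,0.281,0,1],[0,0,0,0.358,0.281,0,1]]
  ]
}}

```text
clock: 4.7
eef_pos: [577.7, -216.9, 309.2]
eef_rot: [-3.141, -0.0, 1.6]
wrist_force: [0.2, -0.5, -2.2]
finger_gap: 63.3
finger_force: 30.0
```

Request:
{"op": "step_arm", "data": {
  "increments": [
    [[0,0,0,0.358,0.281,0,1],[0,0,0,0.358,0.281,0,1],[0,0,0,0.358,0.281,0,1],[0,0,0,0.358,0.281,0,1],[0,0,0,0.358,0.281,0,1]]
  ]
}}

```text
clock: 5.2
eef_pos: [631.8, -143.9, 309.4]
eef_rot: [-3.142, -0.0, 1.6]
wrist_force: [0.1, 0.6, -2.1]
finger_gap: 63.8
finger_force: 30.0
```

Request:
{"op": "step_arm", "data": {
  "increments": [
    [[0,0,0,0.358,0.281,0,1],[0,0,0,0.358,0.281,0,1],[0,0,0,0.268,0.211,0,1],[0,0,0,0.179,0.141,0,1],[0,0,0,0.089,0.07,0,1]]
  ]
}}

```text
clock: 5.7
eef_pos: [669.2, -93.3, 309.3]
eef_rot: [-3.141, -0.0, 1.6]
wrist_force: [-0.3, -0.0, -2.8]
finger_gap: 64.0
finger_force: 30.0
```

```bash
cat > look.py <<'E'
import sys
from cell import manip, optics
from h import *
n=sys.argv[1];s=optics.camera("scene")
p=manip.read_state()["eef_pos"];u,v=proj(s,p-[0,0,210]).astype(int);print(p.round(1),u,v)
u=max(u,65);v=max(v,50)
cv2.imwrite(f"pics/{n}.png",cv2.resize(s["frame"][v-50:v+50,u-65:u+65],None,fx=6,fy=6,interpolation=2)[:,:,::-1])
E
python3 look.py a
```

```text
[669.3 -93.1 309.3] 269 174
```

View pics/a.png

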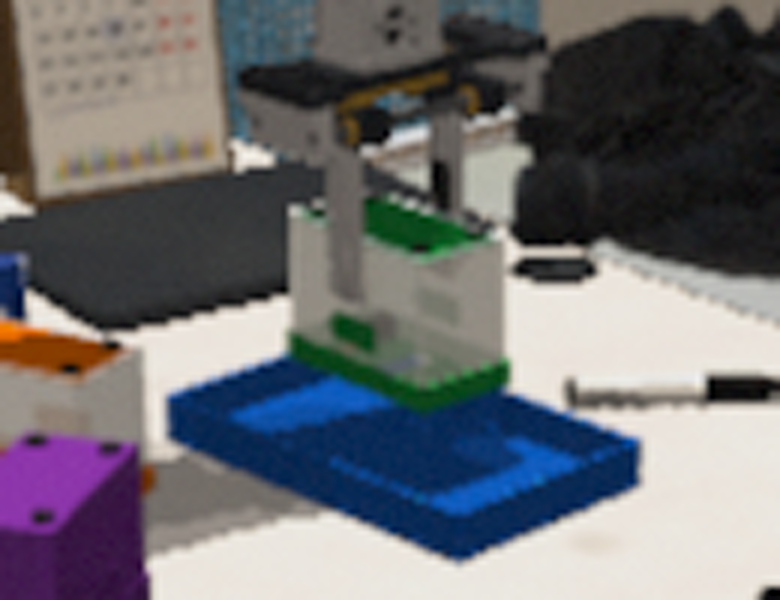

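The box is held over the tray, and the battery is still inside, behind the label around (385,325). Shaking along box x.

Request:
{"op": "step_arm", "data": {
  "increments": [
    [[0,0,0,0.85,0,0,1],[0,0,0,-0.85,0,0,1],[0,0,0,-0.85,0,0,1],[0,0,0,0.85,0,0,1],[0,0,0,0.85,0,0,1]]
  ]
}}

```text
clock: 6.25
eef_pos: [667.5, -61.7, 309.3]
eef_rot: [-3.141, 0.0, 1.596]
wrist_force: [0.6, 0.9, -2.3]
finger_gap: 64.0
finger_force: 30.0
```

Request:
{"op": "step_arm", "data": {
  "increments": [
    [[0,0,0,-0.85,0,0,1],[0,0,0,-0.85,0,0,1],[0,0,0,0.85,0,0,1],[0,0,0,0.85,0,0,1],[0,0,0,-0.85,0,0,1]]
  ]
}}

```text
clock: 6.75
eef_pos: [669.0, -88.1, 309.7]
eef_rot: [3.142, -0.001, 1.607]
wrist_force: [1.1, -0.8, -0.9]
finger_gap: 63.7
finger_force: 30.0
```

Request:
{"op": "step_arm", "data": {
  "increments": [
    [[0,0,0,0,0,0,1],[0,0,0,0,0,0,1],[0,0,0,0,0,0,1]]
  ]
}}

```text
clock: 7.05
eef_pos: [668.7, -94.2, 309.5]
eef_rot: [-3.142, -0.0, 1.599]
wrist_force: [-0.1, 0.0, -2.8]
finger_gap: 64.0
finger_force: 30.0
```

```bash
python3 look.py b
```

```text
[668.7 -94.  309.5] 269 174
```

View pics/b.png

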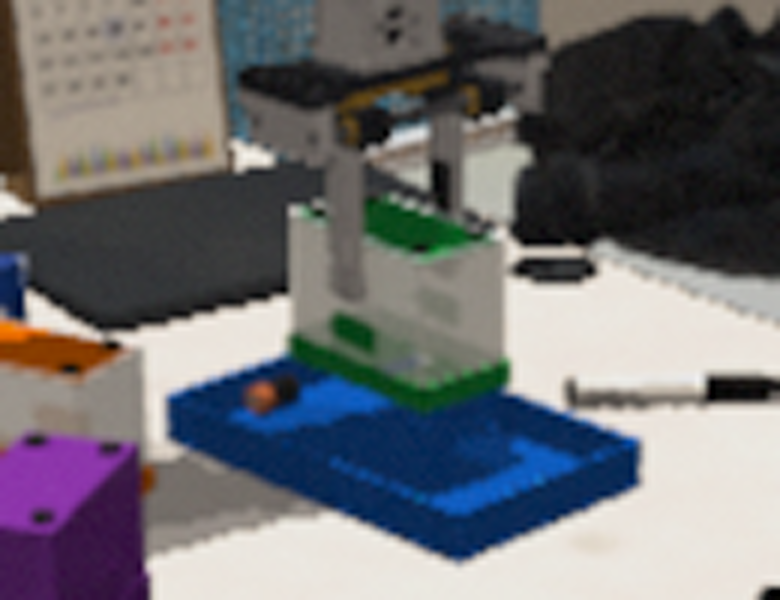

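The copper/black battery lies in the tray at about (270,392) and the box is empty. Carrying the box back to its original clear spot.

Request:
{"op": "step_arm", "data": {
  "increments": [
    [[0,0,0,-0.14,-0.11,0,1],[0,0,0,-0.32,-0.25,0,1],[0,0,0,-0.51,-0.4,0,1],[0,0,0,-0.64,-0.5,0,1],[0,0,0,-0.64,-0.5,0,1]]
  ]
}}

```text
clock: 7.6
eef_pos: [599.5, -187.4, 309.5]
eef_rot: [-3.142, 0.0, 1.6]
wrist_force: [-0.6, -1.1, -2.1]
finger_gap: 64.0
finger_force: 30.0
```

Request:
{"op": "step_arm", "data": {
  "increments": [
    [[0,0,0,-0.64,-0.5,0,1],[0,0,0,-0.64,-0.5,0,1],[0,0,0,-0.64,-0.5,0,1],[0,0,0,-0.64,-0.5,0,1],[0,0,0,-0.51,-0.4,0,1]]
  ]
}}

```text
clock: 8.1
eef_pos: [506.6, -313.3, 309.6]
eef_rot: [-3.142, 0.0, 1.599]
wrist_force: [0.3, 1.1, -2.1]
finger_gap: 63.7
finger_force: 30.0
```

Request:
{"op": "step_arm", "data": {
  "increments": [
    [[0,0,0,-0.45,-0.38,0,1],[0,0,0,-0.25,-0.2,0,1],[0,0,0,-0.06,-0.04,0,1],[0,0,0,0,0,0.3,1],[0,0,0,0,0,0.5,1]]
  ]
}}

```text
clock: 8.6
eef_pos: [485.3, -342.0, 277.5]
eef_rot: [3.14, 0.001, 1.601]
wrist_force: [0.1, -0.7, -2.1]
finger_gap: 63.7
finger_force: 30.0
```

Request:
{"op": "step_arm", "data": {
  "increments": [
    [[0,0,0,0,0,0.4,1],[0,0,0,0,0,0.15,1],[0,0,0,0,0,0.1,1],[0,0,0,0,0,0,1],[0,0,0,0,0,0,1]]
  ]
}}

```text
clock: 9.1
eef_pos: [485.0, -342.5, 252.0]
eef_rot: [3.141, 0.001, 1.6]
wrist_force: [-0.5, -0.5, -1.7]
finger_gap: 64.1
finger_force: 30.0
```

Not touching yet; lowering in small steps.

Request:
{"op": "step_arm", "data": {
  "increments": [
    [[0,0,0,0,0,0.03,1],[0,0,0,0,0,0.02,1],[0,0,0,0,0,0,1],[0,0,0,0,0,0,1]]
  ]
}}

```text
clock: 9.5
eef_pos: [484.9, -342.6, 250.3]
eef_rot: [3.141, 0.001, 1.6]
wrist_force: [-1.5, 3.0, 5.4]
finger_gap: 63.8
finger_force: 30.0
```

Contact with the desk: same height and force as at the grasp. Releasing and rising.

Request:
{"op": "step_arm", "data": {
  "increments": [
    [[0,0,0,0,0,0,-1],[0,0,0,0,0,0,-1],[0,0,0,0,0,0,-1],[0,0,0,0,0,0,-1],[0,0,0,0,0,0,-1]]
  ]
}}

```text
clock: 10.0
eef_pos: [484.8, -342.6, 249.4]
eef_rot: [-3.142, -0.0, 1.6]
wrist_force: [0.7, -0.2, -0.4]
finger_gap: 94.1
finger_force: 0.0
```

Request:
{"op": "step_arm", "data": {
  "increments": [
    [[0,0,0,0,0,-0.3,-1],[0,0,0,0,0,-0.7,-1],[0,0,0,0,0,-0.9,-1],[0,0,0,0,0,-0.9,-1],[0,0,0,0,0,-0.7,-1]]
  ]
}}

```text
clock: 10.5
eef_pos: [484.6, -342.4, 392.8]
eef_rot: [3.14, 0.002, 1.6]
wrist_force: [0.1, -0.4, 0.1]
finger_gap: 94.0
finger_force: 0.0
```

Request:
{"op": "step_arm", "data": {
  "increments": [
    [[0,0,0,0,0,0,-1],[0,0,0,0,0,0,-1],[0,0,0,0,0,0,-1],[0,0,0,0,0,0,-1]]
  ]
}}

```text
clock: 10.9
eef_pos: [484.7, -342.6, 388.4]
eef_rot: [-3.14, -0.001, 1.6]
wrist_force: [-0.5, -0.1, 0.8]
finger_gap: 94.2
finger_force: 0.0
```

Run:
```python
from cell import optics
import cv2
cv2.imwrite("pics/end.png",cv2.resize(optics.camera("scene")["frame"][130:270,160:360],None,fx=4,fy=4)[:,:,::-1])
```

```text
(no output)
```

View pics/end.png

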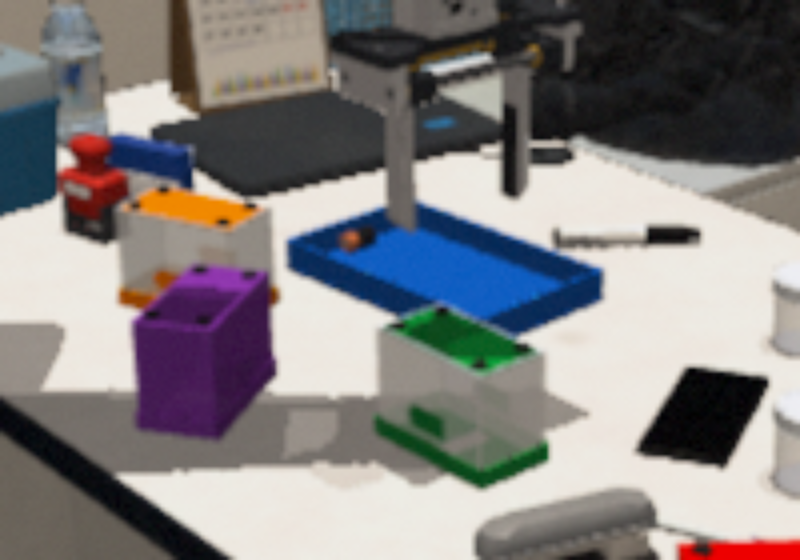

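The green box stands flat at (460,400), the battery is in the tray at (355,238), and the gripper is clear.

```bash
python3 -c "
from cell import workorder
print(workorder.sign_off())"
```

```text
the job is handed in; nothing more can be done
None
```

The battery was shaken out of the green box into the blue tray, the box is back on the desk slot side down at its original spot, the orange box was not touched, and the job is handed in after about 11 s on the robot's clock; the sign-off returned no verdict.

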